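# Find the hidden pop-up socket in the breakfast bar by feel and release it

## Task

A pop-up power socket is let into the stone top of the raised breakfast bar, its round stone-faced cap sunk just below the surface; the other ring nearby is only a flush blanking disc that does not give. Start with a fingertip on the bare stone clear of the rings, feel along from there until you find the sunken cap, press the cap down until its catch lets go, then take your hand away and let the socket rise all the way up by itself. Use the fingertips only: do not grip or haul on the socket, and leave the cup, sugar pot and pepper mill standing where they are.

Things in the scene. Friction and masses are not known exactly. Their poses are not given: they have to be found in the camera images.
- bar: Raised breakfast bar, fixed. Blue carcass 200 mm deep (x) by 660 mm long (y) by 120 mm high; stone top 260 by 950 mm, 30 mm thick, its flat face 150 mm above the worktop, overhanging the carcass by 85 to 205 mm at the ends, differently each time. Origin: centre of the carcass's underside; z up, x across the bar away from the robot, y along it.
- feel_line (a point): Point on the face of the stone top, 45 mm on the robot's side of the carcass's middle; axes as the bar's. Two steel rings, 76 mm across outside, 62 inside, lie flush in the stone, centred on the line through this point along y, 120 mm apart, each centre within 120 mm of this point: one holds the sunken cap, one the level blank. Which and where is to be felt or seen. Nothing else is within 65 mm of the centres.
- socket (a joint): Height of the pop-up socket (m): 0 latched, its round stone-faced cap, 60 mm across, 3 mm below the stone top; negative when pressed (stop at -0.007); positive when risen (stop at 0.085). The cap stays put below about 3 N and its catch lets go about 4 mm down, at 5 to 9 N; when the finger lifts it follows with 3 N or less and rises in 1 to 3 s. It does not latch again.
- cup_mid (a point): Centre, half-way up, of a white espresso cup, 62 mm across and 56 mm tall, loose on the stone top behind the line (about 110 mm farther from the robot). Bystander: leave alone.
- sugar_mid (a point): Centre, half-way up, of a terracotta lidded sugar pot, 68 mm across and 61 mm tall, loose on the stone top behind the line. Bystander: leave alone.
- mill_mid (a point): Centre, half-way up, of a dark wooden pepper mill, 54 mm across and 134 mm tall, loose on the stone top towards the bar's end on the robot's right. Bystander: leave alone.
Things that resemble listed ones, but are neither listed nor needed, are in the scene too. Of the things like the part that bears mill_mid, leave any that is green, purple or turquoise; of the rest the smaller one is meant.

How it is judged (in metres and radians):
On the way, in this order (a step that is already met when the one before it is completed fails the run):
1. a finger has touched the stone top (or the blanking disc) in feeling for the cap ((contact force between the fingers and stone_top above 0.3 N or contact force between the fingers and blanking_disc above 0.3 N) and value of joint socket above -0.002 m), for 0.02 s.
2. the cap is pressed down past its catch by a finger (value of joint socket below -0.0035 m and contact force between the fingers and socket above 0.3 N), for 0.02 s.
At the end, for the whole second after the job is handed in: The socket stands fully up (joint above 80 mm) and at rest, and the cup, sugar pot and mill stand upright within 20 mm of where they were (value of joint socket above 0.08 m and velocity of joint socket below 0.005 m/s and distance of each of cup_mid, sugar_mid, mill_mid from where it was at the start of the episode below 0.02 m and angle between each of cup_mid, sugar_mid, mill_mid's own z axis and vertical below 0.15 rad); the robot touches nothing.
It fails at once if the cup is lifted, or shifted by more than 20 mm (distance of cup_mid from where it was at the start of the episode above 0.02 m).
It fails at once if the sugar pot is lifted, or shifted by more than 20 mm (distance of sugar_mid from where it was at the start of the episode above 0.02 m).
It fails at once if the pepper mill is lifted, or shifted by more than 20 mm (distance of mill_mid from where it was at the start of the episode above 0.02 m).
It fails at once if the risen socket is gripped, or pushed with more than 15 N (value of joint socket above 0.02 m and contact force between the fingers and socket above 15 N).
It also fails if it takes over 64 s, if anything falls off the work surface, if the arm or the gripper's body presses on something with over 40 N, if the wrist force passes 120 N, or if a joint passes its speed limit or range.

## Robot

A 6-joint arm with a two-finger parallel gripper is mounted at the origin on the work surface. World frame = base frame: x ahead of the robot, y to its left, z up, the work surface at z = 0. Lengths are in mm, angles in degrees, forces in N, time in s.
With the tool pointing down it reaches from about 350 to 850 mm from the base axis. Payload 8.1 kg.
Tool frame: the origin (TCP) lies at the very end of the fingers, on their centre line; the grasp point (between the pads) lies 19 mm behind it; z points along the fingers, y is the direction in which the jaws open and shut (so a half turn about z gives the same grasp; the last joint's range is limited). The gripper opens to 85 mm and grips with 20 to 120 N. Pads are 22 mm wide; open, the fingers measure 114 mm over their backs; the gripper's body (76 mm by 85 mm) begins 54 mm behind the grasp point. The pads swing forward as they close: fully open they stand 13 mm farther back than shut.
Start: joints at [-73.648, 7.471, 85.268, -0, 87.261, -4.893], TCP at [217.437, -559.22, 231.292] pointing down, gripper open.
Joint ranges: [-169.43, 169.43], [-51.17, 129.36], [1.28, 143.12], [-76.62, 256.62], [0, 156.53], [-152.29, 152.29]. Speed limits (degrees/s): [136.94, 136.94, 159.86, 180, 180, 180].

## Interface

Orientations are given as [roll, pitch, yaw] about the fixed x, y, z axes, in that order (R = Rz(yaw) Ry(pitch) Rx(roll)).
In Python, from bench import sensors, viewer, job gives the robot as it stands.
- The arm moves only by the shell command python3 -m pendant 'ROWS' [FORCE]. ROWS is JSON, one flat list of numbers, 5 for each row, row after row: the shift along the world's x, y, z in mm, then the turn about the world's z in rad, then the finger opening in mm, from 0 to 85.4. In form: [x, y, z, twist, hand, x, y, z, twist, hand, ...]. A call has 1 to 12 rows; each row shifts and turns the pose as measured when the row begins; what a row does not reach is not made up. A row lasts 1/12 s, in which the tool goes at most 41.7 mm and 7.16 degrees, less where a joint would pass 70% of its speed; a pose out of reach is approached as far as the arm can. A call with a gripper value outside its range is refused whole. The fingers move at their own pace and stop on an object; FORCE is the grip in N (left out, the last holds). Time passes only in rows, so rows that do not move let the fingers close. It gives the time, the measured TCP pose, the force and the opening at its end, in the units of the state.
- sensors.sense(): the state, without advancing time (a new reading comes with each control period).
- viewer.snapshot(name): name is "scene" or "side" or "wrist"; returns a dict with "frame" (480x640x3 uint8, blue, green, red), "z_map" (480x640 float32, mm along the optical axis (not along the pixel's ray), 0 where there is no reading), "fx", "fy", "cx", "cy" (pixels), "k1" (the pictures are not rectified: a ray, as slopes to the right and down, at radius r is drawn at 1 + k1 r^2 times it, then the intrinsics apply), "view" (4x4, takes a point from world to camera coordinates). Camera axes: x right, y down, z forward; pixel columns grow to the right and rows downward; lengths in mm; the calibration is good to about 2 mm. A picture is of the moment at which its call begins.
- job.hand_in(): hands the job in, once; it reports no verdict.
The state is a dict: "time": time; "joint_pos": joint angles; "qd": joint speeds; "joint_efforts": joint torques, N m; "tool_pos": TCP position; "tcp_rot": TCP orientation; "ft_force": force on the tool from outside, world axes, zero at the start; "wrist_torque": the same for the moment, N m; "finger_gap": finger opening in mm.
Only numpy, scipy, OpenCV 4.12 (cv2) and the standard library are available. Lean on these libraries where they do the work, as an engineer would, in place of code of your own. Each camera call takes 0.05 s, during which the arm holds its last target.

## Working session

There is one attempt and no reset: what is moved stays moved. The work goes in short steps, Python scripts to look and compute and a shell command to move; the robot and the scene stay as the last step left them, time stands still between calls to the robot, and variables do not carry over. Pictures are saved under pics/ and viewed, and the job is handed in when it is done.

```bash
ls; mkdir -p pics
python3 - <<'E'
from bench import sensors, viewer
import cv2,numpy as np
s=sensors.sense();print(s)
for n in ["scene","side","wrist"]:
    v=viewer.snapshot(n);cv2.imwrite(f"pics/a_{n}.png",v["frame"]);np.savez(f"pics/a_{n}.npz",**v)
    print(n,v["fx"],v["cx"],v["cy"],v["k1"],np.linalg.inv(v["view"])[:3,3].round())
E
```

```text
pics
{'time': 0.0, 'joint_pos': array([-7.36462177e+01,  7.51389605e+00,  8.53307166e+01,  9.94663001e-04,
        8.72633118e+01, -4.88987934e+00]), 'qd': array([ 0.05407239, -0.03223679, -0.05505431, -0.03780344, -0.06552386,
        0.05309817]), 'joint_efforts': array([-1.96780047e-04, -5.69405937e+01, -5.00553882e+01, -2.97279694e-04,
        1.47760031e-02,  2.85449701e-06]), 'tool_pos': array([ 217.29794604, -558.65834653,  230.24331608]), 'tcp_rot': array([-1.79892553e+02, -1.01893989e-02,  2.12436036e+01]), 'ft_force': array([-0.25653479,  0.18838886, -0.17085856]), 'wrist_torque': array([-0.01826964, -0.03344848,  0.02637448]), 'finger_gap': 85.36963412220024}
scene 463.9935190343113 313.99386582668933 245.73230756058078 -0.04030373257819371 [1204.  127.  930.]
side 567.1930753612388 324.8253298235182 233.4723202769457 -0.13249429733121787 [  650. -1227.   877.]
wrist 337.8128136306319 315.98056872024756 236.5968400237499 -0.03561976665286871 [ 294. -529.  373.]
```

View pics/a_scene.png

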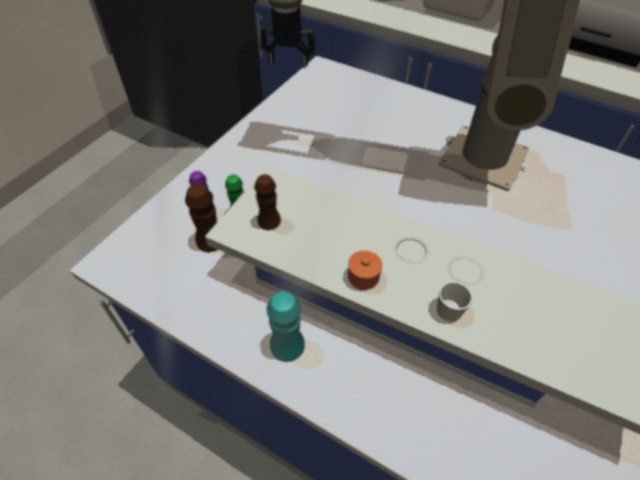

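View pics/a_side.png

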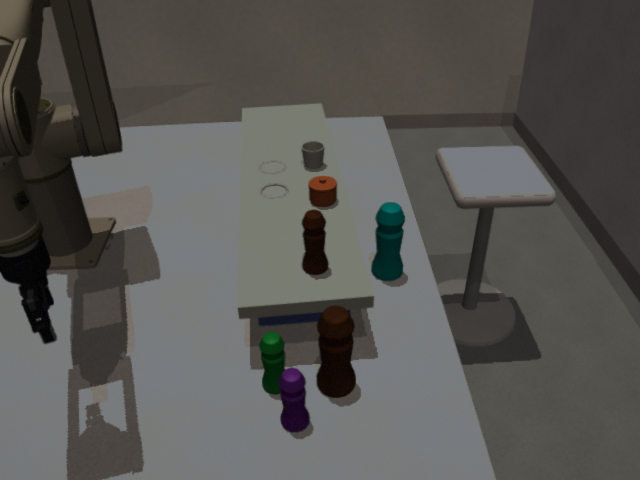

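View pics/a_wrist.png

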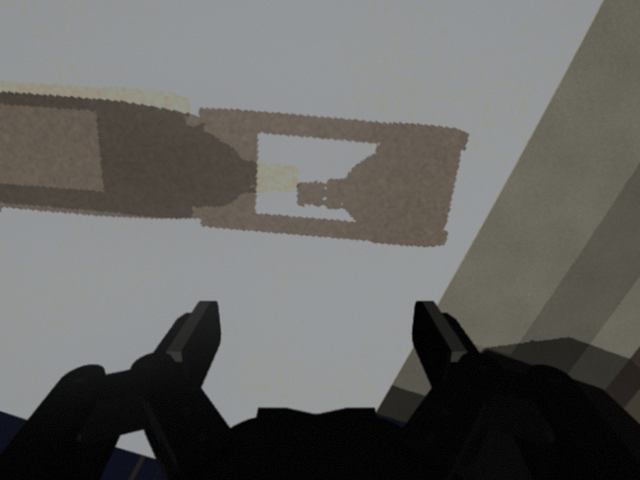

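The scene view shows the rings at about (411,250) and (466,270), the cup at (454,303), the sugar pot at (365,269) and the dark mill on the bar at (267,203). In the side view the rings are at (274,191) and (273,168).

```bash
cat > h.py <<'E'
import numpy as np,cv2
def und(v,px):
    K=np.array([[v["fx"],0,v["cx"]],[0,v["fy"],v["cy"]],[0,0,1]],float)
    return cv2.undistortPoints(np.array(px,float).reshape(-1,1,2),K,np.array([float(v["k1"]),0,0,0,0])).reshape(-1,2)
def plane(v,px,z):
    T=np.linalg.inv(v["view"]);u=und(v,px)
    d=np.c_[u,np.ones(len(u))]@T[:3,:3].T;c=T[:3,3]
    return c+d*((z-c[2])/d[:,2])[:,None]
def cloud(v):
    T=np.linalg.inv(v["view"]);h,w=v["z_map"].shape
    yy,xx=np.mgrid[:h,:w];u=und(v,np.stack([xx.ravel(),yy.ravel()],1))
    z=v["z_map"].ravel()[:,None]
    return (np.c_[u*z,z]@T[:3,:3].T+T[:3,3]).reshape(h,w,3)
E
python3 - <<'E'
from h import *
for n,ps in [("scene",[(411,250),(466,270)]),("side",[(274,191),(273,168)])]:
    v=dict(np.load(f"pics/a_{n}.npz"))
    print(n,plane(v,ps,150).round(1))
    P=cloud(v)
    for p in ps:
        x,y=p
        print(np.median(P[y-5:y+6,x-5:x+6].reshape(-1,3),0).round(1))
    # things above bar
    m=((P[...,2]>160)&(P[...,2]<330)&(P[...,0]>420)&(P[...,0]<1000)&(v["z_map"]>0)).astype(np.uint8)
    k,l,s,c=cv2.connectedComponentsWithStats(m)
    for i in range(1,k):
        if s[i,4]>60:
            q=P[l==i]; print(c[i].round(),s[i,4],q.min(0).round(),q.max(0).round(),np.median(v["frame"][l==i],0))
    f=v["frame"]; 
    x0,y0=(370,210) if n=="scene" else (230,140)
    cv2.imwrite(f"pics/z_{n}.png",cv2.resize(f[y0:y0+100,x0:x0+130],None,fx=6,fy=6,interpolation=cv2.INTER_CUBIC))
    t=(abs(P[...,2]-150)<6)&(P[...,0]>400)&(P[...,0]<1000); q=P[t][:,:2]
    print("top rect",cv2.minAreaRect(q.astype(np.float32)))
E
```

```text
scene [[569.5 -15.9 150. ]
 [559.1 104.  150. ]]
[568.9 -16.2 148.8]
[560.5 104.  151.2]
[267. 201.] 1061 [ 640. -345.  160.] [ 687. -295.  287.] [15. 25. 42.]
[198. 196.] 566 [ 662. -533.  160.] [ 724. -466.  196.] [24.  35.  59.5]
[364. 269.] 1101 [ 654. -105.  160.] [723. -38. 214.] [ 63. 103. 191.]
[454. 300.] 959 [639.  78. 160.] [702. 139. 210.] [81. 90. 94.]
[283. 307.] 843 [ 809. -196.  160.] [ 870. -133.  194.] [106. 113.  55.]
top rect ((670.0185546875, -20.765716552734375), (378.0407409667969, 974.1932373046875), 3.657611846923828)
side [[571.1 -21.8 150. ]
 [565.5  95.9 150. ]]
[570.9 -16.4 147.1]
[565.5  95.5 150.1]
[312. 153.] 501 [642.  72. 160.] [700. 141. 208.] [46. 52. 54.]
[322. 189.] 693 [ 655. -110.  160.] [722. -39. 212.] [17. 28. 61.]
[390. 213.] 502 [ 805. -204.  160.] [ 870. -146.  193.] [55. 58.  1.]
[314. 241.] 1293 [ 636. -355.  160.] [ 687. -313.  284.] [ 5.  9. 21.]
[335. 322.] 895 [ 659. -538.  160.] [ 724. -481.  192.] [ 7. 14. 29.]
top rect ((670.6796875, -0.88812255859375), (371.99169921875, 1071.9903564453125), 3.6093132495880127)
```

```bash
sleep 1
```

```text
(no output)
```

View pics/z_scene.png

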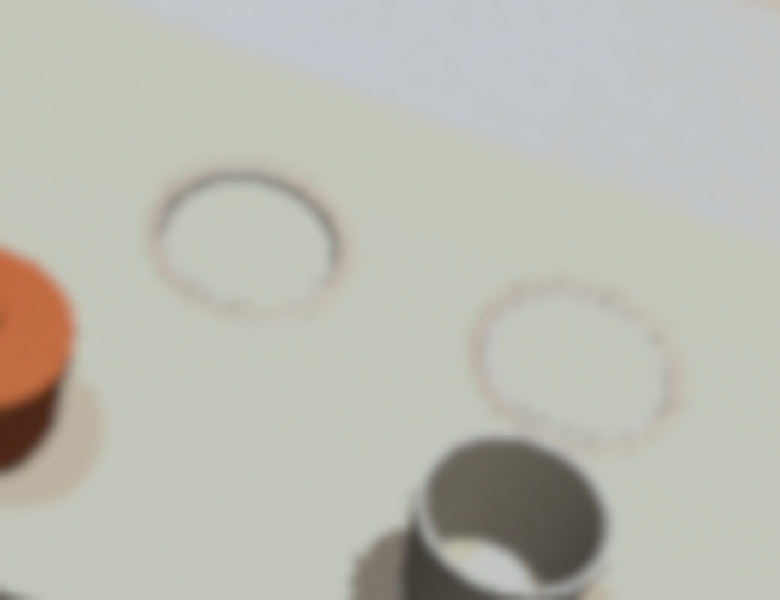

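View pics/z_side.png

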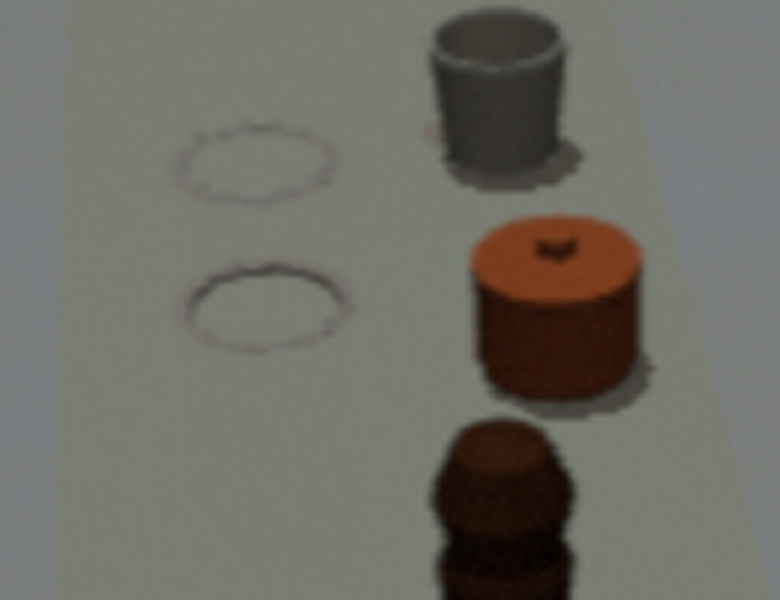

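Run:
```python
from h import *
for n in ("scene","side"):
    v=dict(np.load(f"pics/a_{n}.npz"));P=cloud(v)
    for c in [(570,-17),(561,102)]:
        r=np.hypot(P[...,0]-c[0],P[...,1]-c[1]);ok=v["z_map"]>0
        i=P[...,2][ok&(r<24)];o=P[...,2][ok&(r>42)&(r<58)]
        print(n,c,i.mean().round(2),i.std().round(2),len(i),o.mean().round(2),o.std().round(2),len(o))
```

```text
scene (570, -17) 148.61 1.4 302 151.42 1.41 854
scene (561, 102) 151.46 1.38 332 151.41 1.41 797
side (570, -17) 146.86 1.52 149 149.8 1.49 428
side (561, 102) 149.93 1.59 125 150.1 1.59 348
```

The ring at scene (411,250), world about (570,-18), holds the sunken cap. It shows an inner shadow, and its depth reads 2.9 mm low in both views. The other ring, at about (561,102), reads level. I'll close the fingers and approach along y.

```bash
python3 -m pendant '[20,26,0,0,0,24,31,0,0,0,24,31,0,0,0,24,31,0,0,0,24,31,0,0,0,24,31,0,0,0,24,31,0,0,0,24,31,0,0,0,24,31,0,0,0,24,31,0,0,0,24,31,0,0,0,24,31,0,0,0]' 20
```

```text
time: 1.15
tool_pos: [502.6, -177.9, 225.9]
tcp_rot: [-179.7, 0.2, 20.4]
ft_force: [0.7, -0.1, -0.7]
finger_gap: 0.1
```

```bash
python3 -m pendant '[20,24,0,0,0,20,24,0,0,0,20,24,0,0,0,9,11,0,0,0,0,0,-15,0,0,0,0,-15,0,0,0,0,-10,0,0,0,0,0,0,0]'
python3 - <<'E'
from bench import sensors,viewer
import cv2
print(sensors.sense()["tool_pos"])
cv2.imwrite("pics/b_scene.png",viewer.snapshot("scene")["frame"])
E
```

```text
time: 1.82
tool_pos: [578.0, -79.2, 182.7]
tcp_rot: [-179.5, 0.1, 21.1]
ft_force: [-0.9, 0.3, 0.2]
finger_gap: 0.1
[578.01240418 -79.18373028 182.72092871]
```

View pics/b_scene.png

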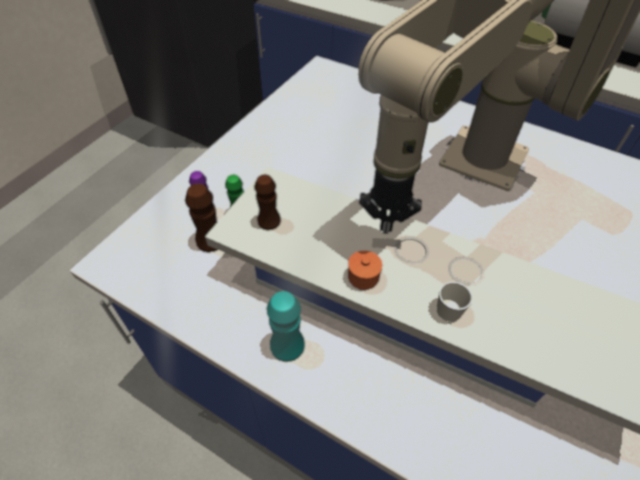

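The fingertips at (388,225) hang over bare stone, short of the cap ring on the robot's right, and the bystanders are clear. I'll descend gently.

```bash
python3 -m pendant '[-3,-10,-8,0,0,0,0,-8,0,0,0,0,-6,0,0,0,0,-3,0,0,0,0,0,0,0]'
```

```text
time: 2.28
tool_pos: [575.0, -92.8, 158.5]
tcp_rot: [-179.7, -0.0, 20.9]
ft_force: [-0.4, 0.4, -0.8]
finger_gap: -0.1
```

```bash
for i in 1; do python3 -m pendant '[0,0,-3,0,0,0,0,-2,0,0,0,0,0,0,0]'; done; python3 -m pendant '[0,0,-1,0,0,0,0,0,0,0]'; python3 -m pendant '[0,0,-1,0,0,0,0,0,0,0]'
```

```text
time: 2.53
tool_pos: [575.2, -93.2, 153.5]
tcp_rot: [-179.7, -0.1, 20.9]
ft_force: [-0.8, 0.5, -1.0]
finger_gap: 0.2
time: 2.7
tool_pos: [575.4, -93.1, 152.8]
tcp_rot: [-179.7, -0.1, 20.9]
ft_force: [0.4, 0.5, -1.0]
finger_gap: 0.1
time: 2.87
tool_pos: [575.8, -93.0, 152.1]
tcp_rot: [-179.7, -0.1, 20.9]
ft_force: [0.8, -0.8, 0.2]
finger_gap: -0.1
```

```bash
python3 -m pendant '[0,0,-1,0,0,0,0,0,0,0]'; python3 -m pendant '[0,0,-1,0,0,0,0,0,0,0]'; python3 -m pendant '[0,0,-1,0,0,0,0,0,0,0]'
```

```text
time: 3.03
tool_pos: [576.0, -92.9, 151.3]
tcp_rot: [-179.7, -0.1, 20.9]
ft_force: [-0.5, 0.3, 0.9]
finger_gap: -0.1
time: 3.2
tool_pos: [576.0, -92.9, 150.3]
tcp_rot: [-179.7, -0.1, 21.0]
ft_force: [0.1, 0.2, -0.4]
finger_gap: 0.2
time: 3.37
tool_pos: [576.3, -92.9, 150.4]
tcp_rot: [-179.8, -0.2, 21.0]
ft_force: [0.1, 0.1, 0.2]
finger_gap: -0.7
```

```bash
python3 -m pendant '[0,0,-1,0,0,0,0,0,0,0]'; python3 -m pendant '[0,0,-1,0,0]';python3 -m pendant '[0,0,-1,0,0]'
```

```text
time: 3.53
tool_pos: [576.7, -93.1, 150.3]
tcp_rot: [-179.8, -0.2, 21.0]
ft_force: [0.1, -0.0, 0.1]
finger_gap: -0.1
time: 3.62
tool_pos: [576.9, -93.2, 150.0]
tcp_rot: [-179.8, -0.3, 21.0]
ft_force: [-5.0, 1.2, 12.9]
finger_gap: -0.2
time: 3.7
tool_pos: [577.0, -93.2, 150.0]
tcp_rot: [-179.8, -0.3, 21.0]
ft_force: [-6.8, 1.8, 11.6]
finger_gap: -0.1
```

The finger met the stone at z = 150.0 with about 12 N. Now I'll ease off and feel along towards the sunken cap.

```bash
python3 -m pendant '[-1,6,0.3,0,0,-1,6,-0.3,0,0]'; python3 -m pendant '[-1,6,-0.4,0,0,-1,6,-0.4,0,0]';python3 -m pendant '[-1,6,-0.4,0,0]'
```

```text
time: 3.87
tool_pos: [575.1, -81.8, 150.4]
tcp_rot: [-179.9, -0.3, 20.9]
ft_force: [0.2, 0.5, 0.4]
finger_gap: -0.1
time: 4.03
tool_pos: [573.7, -69.6, 150.1]
tcp_rot: [180.0, -0.4, 20.9]
ft_force: [1.0, -3.4, 5.2]
finger_gap: -0.2
time: 4.12
tool_pos: [573.0, -63.2, 150.1]
tcp_rot: [179.9, -0.4, 20.9]
ft_force: [0.8, -2.8, 3.6]
finger_gap: 0.3
```

```bash
python3 -m pendant '[-0.5,7,-0.3,0,0,-0.5,7,-0.3,0,0]'; python3 -m pendant '[-0.5,7,-0.3,0,0,-0.5,7,-0.3,0,0]';python3 -m pendant '[-0.5,8,-0.3,0,0,-0.5,8,-0.3,0,0,0,0,0,0,0]'
```

```text
time: 4.28
tool_pos: [572.3, -48.3, 150.1]
tcp_rot: [179.8, -0.5, 20.8]
ft_force: [-1.1, -1.3, 4.4]
finger_gap: -0.0
time: 4.45
tool_pos: [571.0, -32.3, 149.3]
tcp_rot: [179.9, -0.5, 20.9]
ft_force: [0.4, 0.0, -1.1]
finger_gap: 0.2
time: 4.7
tool_pos: [568.4, -11.8, 146.8]
tcp_rot: [-179.9, -0.3, 21.0]
ft_force: [0.0, 0.7, 3.6]
finger_gap: 0.2
```

The finger dropped off the ring edge to z = 146.8 with about 3.6 N, so it is on the sunken cap. Now I'll press.

```bash
python3 -m pendant '[0,-2,-1,0,0,0,-2,-1,0,0]'; python3 -m pendant '[0,0,-1,0,0,0,0,-1,0,0]';python3 -m pendant '[0,0,-1,0,0]'
```

```text
time: 4.87
tool_pos: [568.8, -13.4, 145.5]
tcp_rot: [-179.8, -0.4, 21.1]
ft_force: [-1.4, 3.2, 6.4]
finger_gap: 0.1
time: 5.03
tool_pos: [568.8, -13.5, 144.4]
tcp_rot: [-179.8, -0.4, 21.1]
ft_force: [-2.7, 1.9, 6.6]
finger_gap: -0.1
time: 5.12
tool_pos: [568.8, -13.6, 144.0]
tcp_rot: [-179.8, -0.5, 21.1]
ft_force: [-2.8, 2.6, 6.6]
finger_gap: -0.1
```

```bash
python3 -m pendant '[0,0,-1,0,0]'; python3 -m pendant '[0,0,-1,0,0]'; python3 -m pendant '[0,0,-1,0,0]';python3 -m pendant '[0,0,-1,0,0]'
```

```text
time: 5.2
tool_pos: [568.8, -13.6, 143.5]
tcp_rot: [-179.8, -0.5, 21.1]
ft_force: [-2.7, 1.8, 6.8]
finger_gap: -0.1
time: 5.28
tool_pos: [568.9, -13.6, 143.0]
tcp_rot: [-179.7, -0.5, 21.1]
ft_force: [-2.3, 1.9, 6.5]
finger_gap: 0.1
time: 5.37
tool_pos: [568.9, -13.6, 142.5]
tcp_rot: [-179.7, -0.5, 21.1]
ft_force: [-3.7, 2.2, 6.2]
finger_gap: 0.1
time: 5.45
tool_pos: [568.8, -13.6, 142.0]
tcp_rot: [-179.7, -0.5, 21.1]
ft_force: [-2.2, 2.0, 6.1]
finger_gap: 0.2
```

```bash
python3 -m pendant '[0,0,-1,0,0]'; python3 -m pendant '[0,0,-1,0,0]';  python3 -m pendant '[0,0,-1,0,0]'
```

```text
time: 5.53
tool_pos: [568.8, -13.6, 141.5]
tcp_rot: [-179.7, -0.5, 21.1]
ft_force: [-2.5, 2.0, 5.6]
finger_gap: 0.3
time: 5.62
tool_pos: [568.9, -13.6, 141.1]
tcp_rot: [-179.6, -0.5, 21.1]
ft_force: [-3.8, 2.0, 6.4]
finger_gap: 0.0
time: 5.7
tool_pos: [568.9, -13.6, 140.6]
tcp_rot: [-179.6, -0.5, 21.1]
ft_force: [-2.1, 2.2, 6.3]
finger_gap: -0.4
```

The cap is about 6 mm down, past the catch. I'll lift straight up, quickly.

```bash
python3 -m pendant '[0,0,12,0,0,0,0,25,0,0,0,0,30,0,0,0,0,30,0,0,0,0,30,0,0,0,0,30,0,0,-15,0,10,0,0,-25,0,0,0,0,-30,0,0,0,0,-30,0,0,0,0,-20,0,0,0,0]'; python3 -m pendant '[-5,0,0,0,0,0,0,0,0,0,0,0,0,0,0,0,0,0,0,0,0,0,0,0,0,0,0,0,0,0,0,0,0,0,0,0,0,0,0,0,0,0,0,0,0,0,0,0,0,0,0,0,0,0,0,0,0,0,0,0]';python3 -m pendant '[0,0,0,0,0,0,0,0,0,0,0,0,0,0,0,0,0,0,0,0,0,0,0,0,0,0,0,0,0,0,0,0,0,0,0,0,0,0,0,0,0,0,0,0,0,0,0,0,0,0,0,0,0,0,0,0,0,0,0,0]'
python3 - <<'E'
from bench import sensors,viewer
from h import *
for n in ("scene","side"):
    v=viewer.snapshot(n);cv2.imwrite(f"pics/c_{n}.png",v["frame"]);P=cloud(v)
    r=np.hypot(P[...,0]-570,P[...,1]+18)
    q=P[...,2][(r<25)&(v["z_map"]>0)&(P[...,2]<260)];print(n,len(q),np.percentile(q,[5,50,95]).round(1) if len(q) else '')
    m=((P[...,2]>160)&(P[...,2]<330)&(P[...,0]>600)&(P[...,0]<1000)&(v["z_map"]>0)).astype(np.uint8)
    k,l,s,c=cv2.connectedComponentsWithStats(m)
    for i in range(1,k):
        if s[i,4]>60:
            q=P[l==i]; print(c[i].round(),s[i,4],q.min(0).round(),q.max(0).round())
E
```

```text
time: 6.62
tool_pos: [442.4, -16.9, 317.6]
tcp_rot: [-179.5, -0.3, 20.9]
ft_force: [-0.5, -0.1, -0.0]
finger_gap: -0.1
time: 7.62
tool_pos: [438.2, -17.8, 318.5]
tcp_rot: [-179.5, -0.3, 20.8]
ft_force: [0.0, -0.2, 0.8]
finger_gap: 0.3
time: 8.62
tool_pos: [438.2, -17.7, 318.7]
tcp_rot: [-179.6, -0.3, 20.8]
ft_force: [0.1, 0.8, 0.9]
finger_gap: 0.2
scene 698 [147.7 231.5 235.1]
[267. 201.] 1060 [ 639. -344.  160.] [ 687. -294.  288.]
[198. 195.] 565 [ 661. -532.  160.] [ 723. -467.  195.]
[364. 269.] 1102 [ 656. -105.  160.] [723. -38. 215.]
[454. 300.] 960 [640.  78. 160.] [703. 139. 210.]
[283. 307.] 854 [ 808. -196.  160.] [ 870. -133.  194.]
side 480 [149.5 203.6 233.6]
[312. 153.] 498 [642.  72. 160.] [700. 140. 211.]
[322. 189.] 696 [ 655. -109.  160.] [722. -38. 212.]
[390. 213.] 508 [ 805. -203.  160.] [ 870. -146.  192.]
[314. 241.] 1288 [ 636. -355.  160.] [ 687. -312.  285.]
[335. 322.] 893 [ 659. -538.  160.] [ 724. -482.  192.]
```

View pics/c_scene.png

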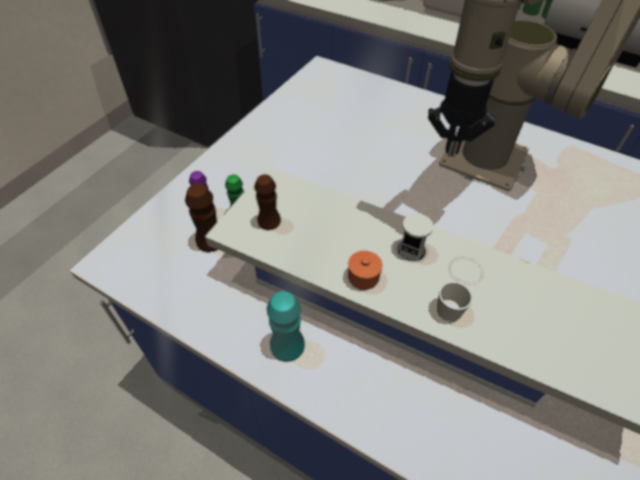

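View pics/c_side.png

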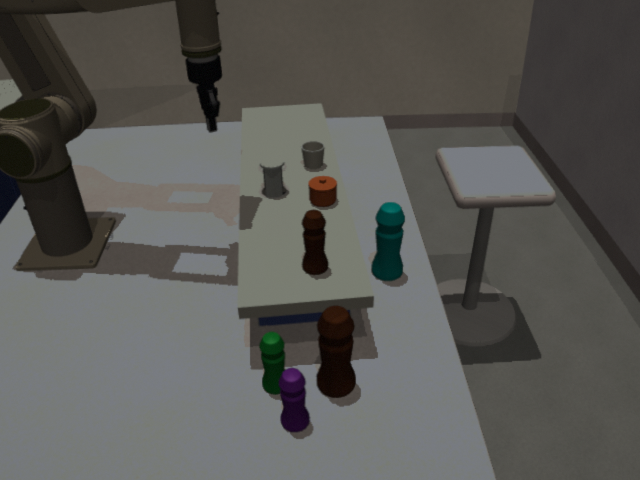

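The socket is risen (cap at scene (417,225), side (273,165)) and its top is about 232 mm high. I'll wait one more second to check that it is at rest, then hand in.

```bash
python3 -m pendant '[0,0,0,0,0,0,0,0,0,0,0,0,0,0,0,0,0,0,0,0,0,0,0,0,0,0,0,0,0,0,0,0,0,0,0,0,0,0,0,0,0,0,0,0,0,0,0,0,0,0,0,0,0,0,0,0,0,0,0,0]'
python3 - <<'E'
from bench import job,viewer
from h import *
v=viewer.snapshot("scene");P=cloud(v)
q=P[220:231,408:427,2];print(np.median(q),q.std())
if np.median(q)>229: print(job.hand_in())
E
```

```text
time: 9.72
tool_pos: [438.2, -17.8, 318.7]
tcp_rot: [-179.6, -0.3, 20.8]
ft_force: [0.3, -0.0, 0.5]
finger_gap: 0.1
233.53155980770475 48.08428151335688
the job is handed in; nothing more can be done
None
```

The socket is fully up and the job is handed in, at about 9.7 s of the 64 s allowed; no verdict is reported.

**What I did:** With the fingers shut, I touched bare stone at about (577, -93), meeting it at z = 150.0 with about 12 N. I then slid along the line until the finger dropped to z = 146.8 on the sunken cap. I pressed the cap about 6 mm down at about 6–7 N and lifted clear, and the socket rose by itself.

**Last checks:**
- **Socket height:** The cap top reads about 232–233.5 mm. Full rise would be 232, and the scene camera reads about 1.4 mm high. It read about the same a second later, so it looks at rest.
- **Bystanders:** The cup, sugar pot and mill measured within about 1 mm of their starting places, except for single edge readings that differed by up to 3 mm.
- **Robot:** The arm stands clear of everything, and the wrist force is at noise level.

The final height check had a large spread (48 mm) because the sampled window probably took in pixels off the edge of the cap, so I relied on its median. No check failed.

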